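# Find the hidden catch of the jar-ring drawer

## Robot

A 7-joint arm with a two-finger parallel gripper is mounted at the origin on the work surface. World frame = base frame: x ahead of the robot, y to its left, z up, the work surface at z = 0. Lengths are in m, angles in rad, forces in N, time in s.
With the tool pointing down it reaches from about 0.4 to 0.85 m from the base axis. Payload 4.5 kg.
Tool frame: the origin (TCP) lies midway between the tips of the shut fingers; the grasp point (between the pads) lies 19 mm behind it; z points along the fingers, y is the direction in which the jaws open and shut (so a half turn about z gives the same grasp; the last joint's range is limited). The gripper opens to 88 mm and grips with 3 to 60 N. Pads are 18 mm wide; open, the fingers measure 123 mm over their backs; the gripper's body (75 mm by 187 mm) begins 45 mm behind the grasp point.
Start: joints at [-1.31, 0.689, -0.195, 1.565, 0.157, 0.902, -0.215], TCP at [0.141, 0.609, 0.216] pointing down, gripper open.
Joint ranges: [-3.01, 3.01], [-0.46, 2.08], [-1.47, 1.51], [0.13, 2.56], [-1, 4.14], [0.04, 2.09], [-2.66, 2.66]. Speed limits (rad/s): [2.57, 2.57, 3.14, 3.14, 3.14, 3.14, 3.14].

## Interface

Orientations are given as a unit quaternion [x, y, z, w].
In Python, from plant import r gives the robot as it stands.
- The arm moves only by the tool play_rows, never from a script. Its argument "targets" is a list of rows, each an object of numbers: "jaw": the closure, from 0 (fully open) to 1 (shut); "dx", "dy", "dz": the shift along the tool's x, y, z in m; "yaw": the turn about the tool's z in rad. A call has exactly 5 rows; each row shifts and turns the pose as measured when the row begins, along the tool's axes as they then stand; what a row does not reach is not made up. A row lasts 1/10 s, in which the tool goes at most 50 mm and 8.59 degrees, less where a joint would pass 70% of its speed; a pose out of reach is approached as far as the arm can. A call with a gripper value outside its range is refused whole. The fingers move at their own pace and stop on an object; "squeeze" is the grip in N (left out, the last holds). Time passes only in rows, so rows that do not move let the fingers close, or fill a call up. It gives the time, the measured TCP pose, the force and the opening at its end, in the units of the state.
- r.get_state(): the state, without advancing time (a new reading comes with each control period).
- r.snapshot(name): name is "side" or "top" or "wrist"; returns a dict with "frame" (420x560x3 uint8, red, green, blue), "z_map" (420x560 float32, m along the optical axis (not along the pixel's ray), 0 where there is no reading), "mtx" (3x3 intrinsics, pixels), "position" and "orientation" of the camera in the world; the wrist camera has in their place "T_tool_cam" (4x4, takes a point from camera to tool coordinates, whose origin is the TCP and whose axes are the flange's). Camera axes: x right, y up, looking along -z (the intrinsics and any distortion apply to the point x, -y, -z); pixel columns grow to the right and rows downward; lengths in m; the calibration is good to about 2 mm. A picture is of the moment at which its call begins: read the wrist's pose just before it.
- r.finish_job(): hands the job in, once; it reports no verdict.
The state is a dict: "clock": time; "q": joint angles; "qd": joint speeds; "joint_torque": joint torques, N m; "tool_pos": TCP position; "eef_rot": TCP orientation; "contact_force": force on the tool from outside, world axes, zero at the start; "moment": the same for the moment, N m; "opening": opening from 0.0 (shut) to 1.0 (fully open).
Only numpy, scipy, OpenCV 4.12 (cv2) and the standard library are available. Lean on these libraries where they do the work, as an engineer would, in place of code of your own. Each camera call takes 0.05 s, during which the arm holds its last target.

## Task

The low plywood drawer unit is child-proofed: one of the seven look-alike pads along its front edge is not solid but hides the catch. Feel along the row gently, without pressing hard, until a pad gives way under the finger, push that one down to the bottom so that the drawer springs ajar, then draw the drawer out all the way and let go. Leave the jars and the other things around it standing where they are.

Things in the scene. Friction and masses are not known exactly. Their poses are not given: they have to be found in the camera images.
- cabinet: low plywood drawer unit, 220 deep x 350 wide x 100 mm tall, fixed to the table, drawer front and pads on its -x side. Origin: centre of its underside; x points to its rear (the drawer opens along -x), y along its width, z up. The seven pads stand in a row at x = -85 mm, centres from y = -138 to +138 mm at 46 mm spacing, tops 120 mm above the table
- row_right (a point): centre of the top of the pad at the -y end of the row. Six pads are rigid. One is a sprung flap: it sinks 7 mm under 1 to 2.5 N, then meets the catch, which yields over the last 6.5 mm at 4 to 8 N; the drawer is freed near the end of the 13.5 mm travel (after about 12.5 mm)
- row_left (a point): centre of the top of the pad at the +y end of the row. A finger (narrower than 45 mm along the row) sinks in only when wholly over the sprung pad, since its neighbours stay up; across the row the pads are free on both sides, and nothing else stands within 60 mm of the row's centre line above the unit's top
- drawer (a joint): how far the drawer is out, m: 0 shut, 0.13 fully out at its stop. Locked while shut. When the catch is pressed it springs out by itself to about 0.07 and stops there; from there it can be drawn with under 5 N and stays where it is left
- drawer_edge (a point): middle of the top edge of the drawer front, moving with it: a plain board without handle, 12 mm thick (x), 346 mm wide, 94 mm tall, top 100 mm above the table. Once sprung out, 60 to 80 mm is free between board and unit; the drawer is open above, its floor 82 mm below this edge, and empty for 80 mm behind the board, which can be pinched across its thickness from above
- pad_a: one of seven look-alike wooden pads, 30 (x) x 45 (y) x 20 mm tall, in a row along the unit's front edge. Which one stands where is drawn anew each time; the letter says nothing of where the catch is. Origin: centre of its footing on the unit's top, 20 mm below the pad's top; it does not move when the pad sinks. Over 50 N, jolts included, damages a pad
- pad_b: one of seven look-alike wooden pads, 30 (x) x 45 (y) x 20 mm tall, in a row along the unit's front edge. Which one stands where is drawn anew each time; the letter says nothing of where the catch is. Origin: centre of its footing on the unit's top, 20 mm below the pad's top; it does not move when the pad sinks. Over 50 N, jolts included, damages a pad
- pad_c: one of seven look-alike wooden pads, 30 (x) x 45 (y) x 20 mm tall, in a row along the unit's front edge. Which one stands where is drawn anew each time; the letter says nothing of where the catch is. Origin: centre of its footing on the unit's top, 20 mm below the pad's top; it does not move when the pad sinks. Over 50 N, jolts included, damages a pad
- pad_d: one of seven look-alike wooden pads, 30 (x) x 45 (y) x 20 mm tall, in a row along the unit's front edge. Which one stands where is drawn anew each time; the letter says nothing of where the catch is. Origin: centre of its footing on the unit's top, 20 mm below the pad's top; it does not move when the pad sinks. Over 50 N, jolts included, damages a pad
- pad_e: one of seven look-alike wooden pads, 30 (x) x 45 (y) x 20 mm tall, in a row along the unit's front edge. Which one stands where is drawn anew each time; the letter says nothing of where the catch is. Origin: centre of its footing on the unit's top, 20 mm below the pad's top; it does not move when the pad sinks. Over 50 N, jolts included, damages a pad
- pad_f: one of seven look-alike wooden pads, 30 (x) x 45 (y) x 20 mm tall, in a row along the unit's front edge. Which one stands where is drawn anew each time; the letter says nothing of where the catch is. Origin: centre of its footing on the unit's top, 20 mm below the pad's top; it does not move when the pad sinks. Over 50 N, jolts included, damages a pad
- pad_g: one of seven look-alike wooden pads, 30 (x) x 45 (y) x 20 mm tall, in a row along the unit's front edge. Which one stands where is drawn anew each time; the letter says nothing of where the catch is. Origin: centre of its footing on the unit's top, 20 mm below the pad's top; it does not move when the pad sinks. Over 50 N, jolts included, damages a pad
- jar_a: closed glass jar with steel lid, 76 mm diameter, 120 mm tall, standing on the top of the unit behind the pads; origin under its centre. Not to be moved
- jar_b: closed glass jar with brass lid, 64 mm diameter, 100 mm tall, on the top of the unit behind the pads; origin under its centre. Not to be moved
- jar_ring: brass jar ring, 72 mm outside, 14 mm tall, lying on the top of the unit between the jars; origin under its centre. Not to be moved
- big_jar: large closed glass jar, 120 mm diameter, 220 mm tall, on the table left of the unit; origin under its centre. Not to be moved
- jar_c: green glass jar, 90 mm diameter, 150 mm tall, on the table left of the unit; origin under its centre. Not to be moved
- carton: blue carton, 110 x 150 x 100 mm tall, on the table right of the unit; origin under its centre. Not to be moved
- spanner: steel spanner lying on the table to the right, in front of the carton, about 180 mm long. Not to be moved
- pipe_union: brass pipe fitting, 48 mm diameter, 70 mm tall, standing on the table to the right, near the robot; origin under its centre. Not to be moved

How it is judged:
On the way:
1. the catch is pressed and the drawer has sprung ajar (value of joint drawer between 0.045 and 0.095 m), for 0.2 s.
At the end, for the whole second after the job is handed in: The drawer is drawn out all the way (at least 115 of its 130 mm), at rest and let go; the bystanders stand where they were (value of joint drawer above 0.115 m and velocity of joint drawer between -0.01 and 0.01 m/s); the robot touches nothing.
It fails at once if the fingers press a pad harder than 50 N (contact force between any of pad_a, pad_b, pad_c, pad_d, pad_e, pad_f, pad_g and the fingers above 50 N).
It fails at once if a bystander is moved more than 25 mm or tipped (distance of any of jar_a, jar_b, jar_ring, big_jar, jar_c, carton, spanner, pipe_union from where it was at the start of the episode above 0.025 m or angle between any of jar_a, jar_b, jar_ring, big_jar, jar_c, carton, pipe_union's own z axis and vertical above 0.4 rad).
It also fails if it takes over 72 s, if anything falls off the work surface, if the arm or the gripper's body presses on something with over 40 N, if the wrist force passes 120 N, or if a joint passes its speed limit or range.

## Working session

There is one attempt and no reset: what is moved stays moved. The work goes in short steps, Python scripts to look and compute and a tool call to move; the robot and the scene stay as the last step left them, time stands still between calls to the robot, and variables do not carry over. Pictures are saved under pics/ and viewed, and the job is handed in when it is done.

Besides the shell and the picture viewer there is one more tool, called after "Emit:" as name([rows], argument=value, ...), one row to a line, values as JSON. play_rows: Moves the arm, as the interface text tells. Its arguments: {"type":"object","properties":{"targets":{"type":"array"},"squeeze":{"type":"number"}},"required":["targets"]}

```bash
ls; mkdir -p pics; python3 - <<'E'
from plant import r
import cv2,pickle
s=r.get_state();print(s)
for n in ["side","top","wrist"]:
    d=r.snapshot(n);pickle.dump(d,open(f"pics/{n}0.pkl","wb"))
    cv2.imwrite(f"pics/{n}0.png",d["frame"][:,:,::-1])
    print(n,d["mtx"],d.get("position"),d.get("orientation"),d.get("T_tool_cam"),d.keys())
E
```

```text
pics
{'clock': 0.0, 'q': array([-1.31020962,  0.68995955, -0.19449857,  1.56631888,  0.15732073,
        0.90250274, -0.21512208]), 'qd': array([-0.00168066,  0.00124077,  0.00141839, -0.00052238, -0.00133723,
        0.00047933,  0.00019403]), 'joint_torque': array([ 4.04141088e-05, -5.27570271e+01, -1.26695316e+00, -1.53422552e+01,
       -5.26579865e-02,  6.60515449e-03,  1.78096711e-04]), 'tool_pos': array([0.14044691, 0.60833974, 0.21563164]), 'eef_rot': array([ 1.13120560e-01,  9.93580864e-01, -8.97726179e-04, -2.25131823e-05]), 'contact_force': array([-1.27433793,  0.23155129,  0.46837803]), 'moment': array([-0.0266968 ,  0.02217517,  0.00095126]), 'opening': 1.0011093733394811}
side [[393.99369181   0.         279.12443668]
 [  0.         393.99369181 209.05420467]
 [  0.           0.           1.        ]] [ 0.10935426 -0.80536649  0.67460297] [ 0.47147707 -0.12195274 -0.22299448  0.84445862] None dict_keys(['frame', 'z_map', 'mtx', 'position', 'orientation'])
top [[392.72974419   0.         282.37144428]
 [  0.         392.72974419 208.53827417]
 [  0.           0.           1.        ]] [ 0.39033454 -0.01137093  0.99492861] [ 0.05659446 -0.06978706 -0.69547763  0.71290792] None dict_keys(['frame', 'z_map', 'mtx', 'position', 'orientation'])
wrist [[294.47602606   0.         283.4022951 ]
 [  0.         294.47602606 210.97676403]
 [  0.           0.           1.        ]] None None [[-9.24940968e-04  9.65419258e-01  2.60700595e-01  6.80897080e-02]
 [ 9.99999544e-01  8.31193532e-04  4.69850493e-04  1.00462803e-03]
 [ 2.36910067e-04  2.60700911e-01 -9.65419587e-01 -1.68989415e-01]
 [ 0.00000000e+00  0.00000000e+00  0.00000000e+00  1.00000000e+00]] dict_keys(['frame', 'z_map', 'mtx', 'T_tool_cam'])
```

View pics/top0.png

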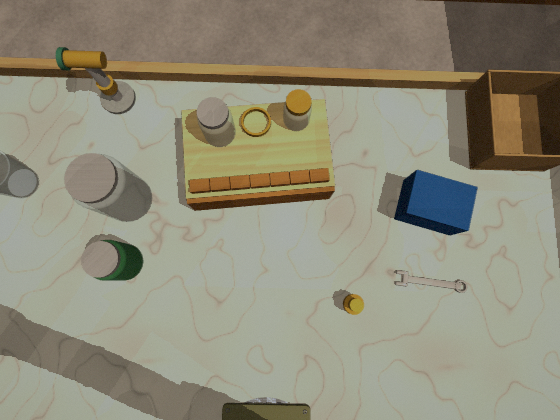

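View pics/side0.png

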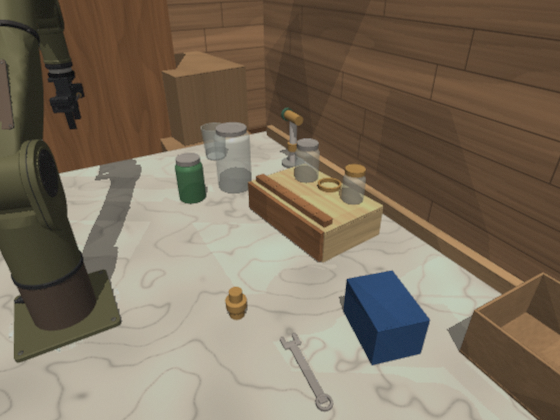

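The top view shows the unit at about (183–333, 100–210) px. The pad row is the dark orange strip from (190,186) to (329,175). Jars a and b are at (213,118) and (298,108), the big jar at (93,180), the green jar at (103,258) and the union at (353,304).

```bash
cat > h.py <<'E'
import numpy as np,cv2,pickle
from scipy.spatial.transform import Rotation as R
def ray_plane(d,uv,z,T=None):
    uv=np.atleast_2d(uv).astype(float)
    K=d["mtx"]; x=(uv[:,0]-K[0,2])/K[0,0]; y=(uv[:,1]-K[1,2])/K[1,1]
    v=np.c_[x,-y,-np.ones_like(x)]
    if T is None: Rm=R.from_quat(d["orientation"]).as_matrix();p=np.array(d["position"])
    else: Rm=T[:3,:3];p=T[:3,3]
    w=v@Rm.T
    return p+w*((z-p[2])/w[:,2])[:,None]
def unproj(d,uv,T=None):
    uv=np.atleast_2d(uv);K=d["mtx"]
    z=d["z_map"][uv[:,1].astype(int),uv[:,0].astype(int)]
    v=np.c_[(uv[:,0]-K[0,2])/K[0,0]*z,-(uv[:,1]-K[1,2])/K[1,1]*z,-z]
    if T is None: Rm=R.from_quat(d["orientation"]).as_matrix();p=np.array(d["position"])
    else: Rm=T[:3,:3];p=T[:3,3]
    return v@Rm.T+p
E
python3 - <<'E'
from h import *
d=pickle.load(open("pics/top0.pkl","rb"))
f=d["frame"];print(f[183,200],f[180,265],f[200,265],f[150,265])
vv,uu=np.mgrid[165:215,170:350];uv=np.c_[uu.ravel(),vv.ravel()]
P=unproj(d,uv)
for lo,hi,n in((.110,.135,'pads'),):
    m=(P[:,2]>lo)&(P[:,2]<hi)
    mask=np.zeros(f.shape[:2],np.uint8);mask[uv[m,1],uv[m,0]]=255
    c=max(cv2.findContours(mask,0,1)[0],key=cv2.contourArea)
    rc=cv2.minAreaRect(c);print(n,m.sum(),rc)
    b=cv2.boxPoints(rc);print(ray_plane(d,b,.12).round(4));print(P[m,2].mean())
# colour mask
hsv=cv2.cvtColor(f,cv2.COLOR_RGB2HSV);print(hsv[183,200],hsv[180,265],hsv[200,265],hsv[150,265])
# top surface
vv,uu=np.mgrid[90:215,170:350];uv=np.c_[uu.ravel(),vv.ravel()];P=unproj(d,uv)
m=(P[:,2]>.09)&(P[:,2]<.14)
rc=cv2.minAreaRect(P[m][:,:2].astype(np.float32));print(rc,cv2.boxPoints(rc))
big=cv2.resize(f[85:220,165:350],None,fx=4,fy=4,interpolation=cv2.INTER_CUBIC);cv2.imwrite("pics/topz.png",big[:,:,::-1])
E
```

```text
[152 101  46] [158 107  52] [76 47 23] [165 165 107]
pads 1857 ((259.21502685546875, 180.1519012451172), (13.864773750305176, 139.77133178710938), 85.13549041748047)
[[ 0.6113  0.1888  0.12  ]
 [ 0.6486 -0.1299  0.12  ]
 [ 0.6157 -0.1327  0.12  ]
 [ 0.5791  0.1841  0.12  ]]
0.11963590614654565
[ 16 178 152] [ 16 171 158] [ 14 178  76] [ 30  90 165]
((0.6936056017875671, 0.037116825580596924), (0.23362311720848083, 0.3507971465587616), 6.675048351287842) [[ 0.55719787  0.19774847]
 [ 0.5979739  -0.15067075]
 [ 0.83001333 -0.12351482]
 [ 0.7892373   0.2249044 ]]
```

View pics/topz.png

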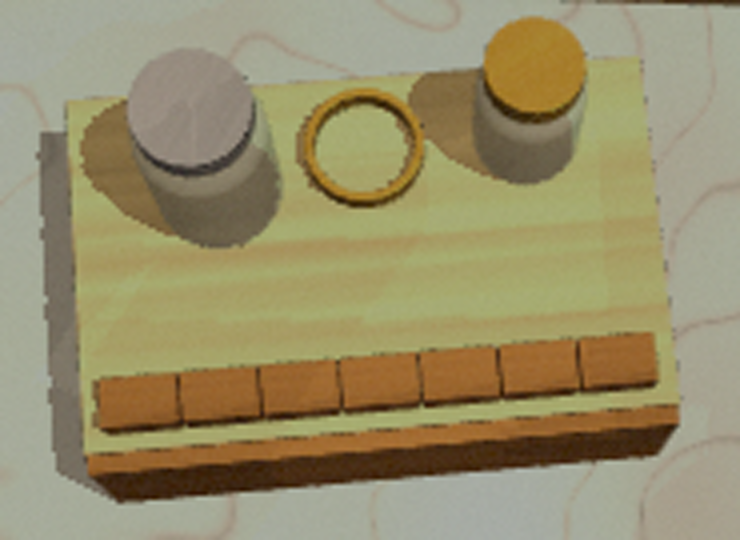

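```bash
cat >> h.py <<'E'
YAW=np.arctan2(.0367,.3186); CX=np.array([np.cos(YAW),np.sin(YAW)]); CY=np.array([-CX[1],CX[0]]); RC=np.array([.6137,.0276])
def tool(s):
    return R.from_quat(s["eef_rot"]).as_matrix(), np.array(s["tool_pos"])
def rep(s):
    M,p=tool(s); 
    d=p[:2]-RC
    print("t",round(s["clock"],2),"p",p.round(4),"cab: x",(d@CX).round(4)," y",(d@CY).round(4),"tooly ang-YAW",round(np.arctan2(-M[0,1],M[1,1])-YAW,4),"tilt",M[:,2].round(4),"F",np.round(s["contact_force"],2),"op",round(s["opening"],3))
def goto(s,P):
    M,p=tool(s);print("tool delta",(M.T@(np.array(P)-p)).round(4))
def padpos(k): return RC+CY*.046*k   # k=+3 is row_left
E
python3 - <<'E'
from h import *
from plant import r
s=r.get_state();rep(s)
for k in range(-3,4):print(k,padpos(k).round(4))
goto(s,[*padpos(3),.3])
d=pickle.load(open("pics/top0.pkl","rb"))
for n,uv,z in(("big",(92,178),.22),("green",(102,258),.15),("union",(356,303),.07),("ja",(213,112),.22),("jb",(298,102),.2),("ring",(255,121),.114)):
    P=ray_plane(d,uv,z)[0];print(n,P.round(3),"cab",((P[:2]-RC)@CX).round(3),((P[:2]-RC)@CY).round(3))
E
```

```text
t 0.15 p [0.1404 0.6085 0.2158] cab: x -0.4037  y 0.6313 tooly ang-YAW -0.3414 tilt [-2.0e-04 -1.3e-03 -1.0e+00] F [ 0.47 -0.82  0.15] op 0.997
-3 [ 0.6295 -0.1095]
-2 [ 0.6242 -0.0638]
-1 [ 0.619  -0.0181]
0 [0.6137 0.0276]
1 [0.6084 0.0733]
2 [0.6032 0.119 ]
3 [0.5979 0.1647]
tool delta [-0.5455 -0.3298 -0.0837]
big [0.583 0.36  0.22 ] cab 0.008 0.334
green [0.427 0.354 0.15 ] cab -0.148 0.346
union [ 0.341 -0.201  0.07 ] cab -0.297 -0.196
ja [0.732 0.125 0.22 ] cab 0.129 0.084
jb [ 0.77  -0.053  0.2  ] cab 0.146 -0.098
ring [0.759 0.044 0.114] cab 0.146 -0.001
```

Emit:
play_rows([
  {"jaw":1,"dx":0,"dy":0,"dz":-0.03,"yaw":-0.07},
  {"jaw":1,"dx":0,"dy":0,"dz":-0.03,"yaw":-0.07},
  {"jaw":1,"dx":0,"dy":0,"dz":-0.03,"yaw":-0.07},
  {"jaw":1,"dx":0,"dy":0,"dz":-0.02,"yaw":-0.07},
  {"jaw":1,"dx":0,"dy":0,"dz":0,"yaw":-0.06},
], squeeze=20)

```text
clock: 0.65
tool_pos: [0.1401, 0.6068, 0.3269]
eef_rot: [-0.063, 0.998, -0.004, -0.001]
contact_force: [-0.2, 0.5, -0.0]
opening: 0.571
```

```bash
python3 - <<'E'
from h import *
from plant import r
s=r.get_state();rep(s);goto(s,[*padpos(3),.3])
E
```

```text
t 0.65 p [0.1401 0.6068 0.3269] cab: x -0.4042  y 0.6295 tooly ang-YAW 0.012 tilt [-0.001 -0.009 -1.   ] F [-0.19  0.48 -0.03] op 0.571
tool delta [-0.3983 -0.4961  0.0304]
```

Emit:
play_rows([
  {"jaw":1,"dx":-0.028,"dy":-0.035,"dz":0,"yaw":0},
  {"jaw":1,"dx":-0.03,"dy":-0.038,"dz":0,"yaw":0},
  {"jaw":1,"dx":-0.03,"dy":-0.038,"dz":0,"yaw":0},
  {"jaw":1,"dx":-0.03,"dy":-0.038,"dz":0,"yaw":0},
  {"jaw":1,"dx":-0.03,"dy":-0.038,"dz":0,"yaw":0},
])

```text
clock: 1.15
tool_pos: [0.3082, 0.4412, 0.3262]
eef_rot: [-0.072, 0.997, -0.002, -0.004]
contact_force: [0.9, 0.5, 0.5]
opening: 0.113
```

Emit:
play_rows([
  {"jaw":1,"dx":-0.03,"dy":-0.038,"dz":0,"yaw":0},
  {"jaw":1,"dx":-0.03,"dy":-0.038,"dz":0,"yaw":0},
  {"jaw":1,"dx":-0.03,"dy":-0.038,"dz":0,"yaw":0},
  {"jaw":1,"dx":-0.03,"dy":-0.038,"dz":0,"yaw":0},
  {"jaw":1,"dx":-0.03,"dy":-0.038,"dz":0,"yaw":0},
])

```text
clock: 1.65
tool_pos: [0.488, 0.2674, 0.3253]
eef_rot: [-0.073, 0.997, -0.003, -0.004]
contact_force: [0.5, 1.3, 0.2]
opening: 0.008
```

```bash
python3 - <<'E'
from h import *
from plant import r
s=r.get_state();rep(s);goto(s,[*padpos(3),.3])
E
```

```text
t 1.65 p [0.488  0.2674 0.3253] cab: x -0.0974  y 0.2526 tooly ang-YAW 0.0309 tilt [-0.0078 -0.0063 -0.9999] F [0.48 1.27 0.21] op 0.008
tool delta [-0.094  -0.1174  0.0251]
```

Emit:
play_rows([
  {"jaw":1,"dx":-0.03,"dy":-0.035,"dz":0,"yaw":0.031},
  {"jaw":1,"dx":-0.03,"dy":-0.035,"dz":0.02,"yaw":0},
  {"jaw":1,"dx":-0.02,"dy":-0.03,"dz":0.02,"yaw":0},
  {"jaw":1,"dx":-0.01,"dy":-0.012,"dz":0.02,"yaw":0},
  {"jaw":1,"dx":0,"dy":0,"dz":0,"yaw":0},
])

```text
clock: 2.15
tool_pos: [0.5977, 0.154, 0.2631]
eef_rot: [-0.049, 0.999, -0.005, -0.003]
contact_force: [-0.1, -0.4, 0.1]
opening: 0.0
```

```bash
python3 - <<'E'
from h import *
from plant import r
import cv2
s=r.get_state();rep(s);goto(s,[*padpos(3),.14])
d=r.snapshot("wrist");cv2.imwrite("pics/w1.png",d["frame"][:,:,::-1])
M,p=tool(s);T=np.eye(4);T[:3,:3]=M;T[:3,3]=p;T=T@d["T_tool_cam"]
pickle.dump((d,T),open("pics/w1.pkl","wb"))
E
```

```text
t 2.15 p [0.5977 0.154  0.2631] cab: x -0.0014  y 0.1274 tooly ang-YAW -0.0158 tilt [-0.0055 -0.0111 -0.9999] F [-0.12 -0.41  0.06] op 0.0
tool delta [-0.0021  0.0119  0.123 ]
```

View pics/w1.png

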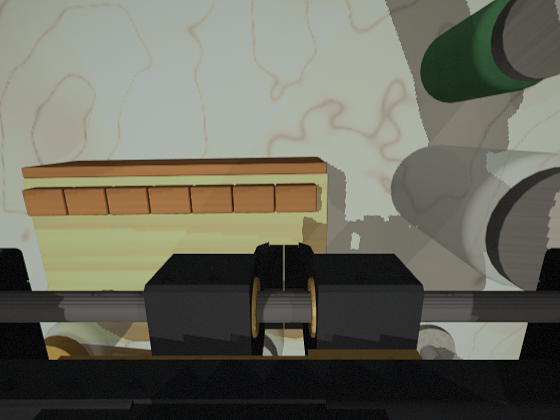

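The wrist view shows all seven pads from (25,202) to (318,197), with the left-end pad centred near (296,198), and the shut fingers at (284,260).

```bash
python3 - <<'E'
from h import *
d,T=pickle.load(open("pics/w1.pkl","rb"))
f=d["frame"];hsv=cv2.cvtColor(f,cv2.COLOR_RGB2HSV)
vv,uu=np.mgrid[150:235,0:340];uv=np.c_[uu.ravel(),vv.ravel()];P=unproj(d,uv,T)
m=(P[:,2]>.108)&(P[:,2]<.135)
mask=np.zeros(f.shape[:2],np.uint8);mask[uv[m,1],uv[m,0]]=255
c=max(cv2.findContours(mask,0,1)[0],key=cv2.contourArea)
q=P[m];rc=cv2.minAreaRect(q[:,:2].astype(np.float32));print(rc,q[:,2].mean())
d2=(q[:,:2]-RC);print("cab x",np.percentile(d2@CX,[1,50,99]).round(4),"y",np.percentile(d2@CY,[0.3,50,99.7]).round(4))
E
```

```text
((0.6135610342025757, 0.02951015532016754), (0.030508670955896378, 0.32173988223075867), 6.581230163574219) 0.12000453934639149
cab x [-0.015  -0.0015  0.0144] y [-0.1561  0.0045  0.1615]
```

```bash
sed -i 's/RC=np.array(\[.6137,.0276\])/RC=np.array([.6136,.0287])/' h.py
```

Emit:
play_rows([
  {"jaw":1,"dx":-0.002,"dy":0.012,"dz":0.02,"yaw":-0.016},
  {"jaw":1,"dx":0,"dy":0,"dz":0.03,"yaw":0},
  {"jaw":1,"dx":0,"dy":0,"dz":0.03,"yaw":0},
  {"jaw":1,"dx":0,"dy":0,"dz":0.03,"yaw":0},
  {"jaw":1,"dx":0,"dy":0,"dz":0,"yaw":0},
])

```text
clock: 2.7
tool_pos: [0.5973, 0.1793, 0.1595]
eef_rot: [-0.064, 0.998, 0.0, 0.002]
contact_force: [-0.2, 0.6, -0.5]
opening: 0.006
```

```bash
python3 - <<'E'
from h import *
from plant import r
s=r.get_state();rep(s);goto(s,[*padpos(3),.13])
E
```

```text
t 2.7 p [0.5973 0.1793 0.1595] cab: x 0.001  y 0.1514 tooly ang-YAW 0.0128 tilt [ 4.7e-03  8.0e-04 -1.0e+00] F [-0.22  0.58 -0.46] op 0.006
tool delta [ 0.0013 -0.0134  0.0295]
```

Emit:
play_rows([
  {"jaw":1,"dx":0.001,"dy":-0.012,"dz":0,"yaw":0.013},
  {"jaw":1,"dx":0,"dy":0,"dz":0,"yaw":0},
  {"jaw":1,"dx":0,"dy":0,"dz":0.014,"yaw":0},
  {"jaw":1,"dx":0,"dy":0,"dz":0,"yaw":0},
  {"jaw":1,"dx":0,"dy":0,"dz":0,"yaw":0},
])

```text
clock: 3.2
tool_pos: [0.6007, 0.1707, 0.152]
eef_rot: [-0.058, 0.998, 0.003, 0.008]
contact_force: [-0.1, -0.3, 0.3]
opening: 0.002
```

```bash
python3 - <<'E'
from h import *
from plant import r
s=r.get_state();rep(s);goto(s,[*padpos(3),.13])
E
```

```text
t 3.2 p [0.6007 0.1707 0.152 ] cab: x 0.0034  y 0.1425 tooly ang-YAW 0.0016 tilt [ 0.0147  0.006  -0.9999] F [-0.14 -0.32  0.31] op 0.002
tool delta [ 0.0038 -0.0046  0.022 ]
```

Emit:
play_rows([
  {"jaw":1,"dx":0.003,"dy":-0.004,"dz":0.006,"yaw":0},
  {"jaw":1,"dx":0,"dy":0,"dz":0.005,"yaw":0},
  {"jaw":1,"dx":0,"dy":0,"dz":0.005,"yaw":0},
  {"jaw":1,"dx":0,"dy":0,"dz":0.005,"yaw":0},
  {"jaw":1,"dx":0,"dy":0,"dz":0,"yaw":0},
])

```text
clock: 3.7
tool_pos: [0.5983, 0.166, 0.1294]
eef_rot: [-0.058, 0.998, 0.003, 0.008]
contact_force: [-0.3, -0.3, -0.0]
opening: 0.003
```

```bash
python3 - <<'E'
from h import *
from plant import r
s=r.get_state();rep(s);goto(s,[*padpos(3),.12])
E
```

```text
t 3.7 p [0.5983 0.166  0.1294] cab: x 0.0006  y 0.1382 tooly ang-YAW 0.0013 tilt [ 0.0148  0.0061 -0.9999] F [-0.27 -0.28 -0.04] op 0.003
tool delta [ 0.0007 -0.0002  0.0094]
```

Emit:
play_rows([
  {"jaw":1,"dx":0,"dy":0,"dz":0.003,"yaw":0},
  {"jaw":1,"dx":0,"dy":0,"dz":0.003,"yaw":0},
  {"jaw":1,"dx":0,"dy":0,"dz":0.003,"yaw":0},
  {"jaw":1,"dx":0,"dy":0,"dz":0.002,"yaw":0},
  {"jaw":1,"dx":0,"dy":0,"dz":0.002,"yaw":0},
])

```text
clock: 4.2
tool_pos: [0.5989, 0.1665, 0.1154]
eef_rot: [-0.058, 0.998, 0.003, 0.008]
contact_force: [0.2, -0.3, 1.0]
opening: 0.003
```

```bash
python3 - <<'E'
from h import *
from plant import r
s=r.get_state();rep(s)
E
```

```text
t 4.2 p [0.5989 0.1665 0.1154] cab: x 0.0011  y 0.1386 tooly ang-YAW 0.0016 tilt [ 0.0154  0.0065 -0.9999] F [ 0.22 -0.3   1.03] op 0.003
```

At z = 0.1154, which is 4.6 mm below the pad tops, the force is only about 1 N. I'll continue down gently to confirm.

Emit:
play_rows([
  {"jaw":1,"dx":0,"dy":0,"dz":0.002,"yaw":0},
  {"jaw":1,"dx":0,"dy":0,"dz":0.001,"yaw":0},
  {"jaw":1,"dx":0,"dy":0,"dz":0.001,"yaw":0},
  {"jaw":1,"dx":0,"dy":0,"dz":0,"yaw":0},
  {"jaw":1,"dx":0,"dy":0,"dz":0,"yaw":0},
])

```text
clock: 4.7
tool_pos: [0.5989, 0.1666, 0.1109]
eef_rot: [-0.058, 0.998, 0.003, 0.008]
contact_force: [-0.2, -0.6, 0.8]
opening: 0.003
```

```bash
python3 - <<'E'
from h import *
from plant import r
s=r.get_state();rep(s)
d=r.snapshot("side");f=cv2.resize(d["frame"][140:280,180:420],None,fx=3,fy=3,interpolation=2);cv2.imwrite("pics/s1.png",f[:,:,::-1]);rep(r.get_state())
E
```

```text
t 4.7 p [0.5989 0.1666 0.1109] cab: x 0.0012  y 0.1386 tooly ang-YAW 0.0017 tilt [ 0.0153  0.0065 -0.9999] F [-0.19 -0.62  0.77] op 0.003
t 4.75 p [0.5989 0.1665 0.1109] cab: x 0.0012  y 0.1386 tooly ang-YAW 0.0016 tilt [ 0.0153  0.0064 -0.9999] F [ 0.58  0.58 -0.06] op 0.007
```

View pics/s1.png

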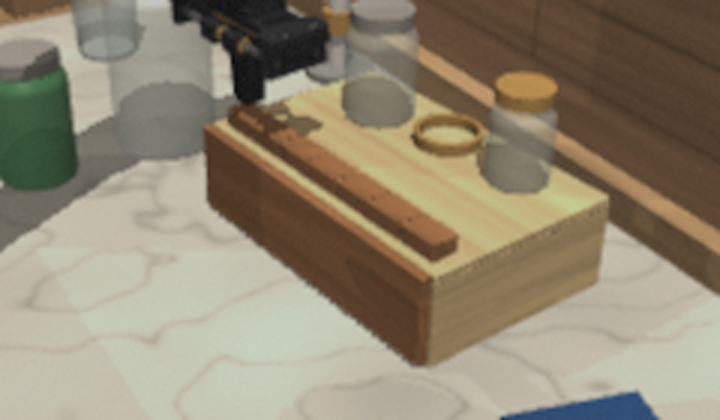

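```bash
python3 - <<'E'
from h import *
from plant import r
d=r.snapshot("side")
f=cv2.resize(d["frame"][145:195,235:300],None,fx=10,fy=10,interpolation=0);cv2.imwrite("pics/s2.png",f[:,:,::-1])
for v in range(160,186):
    print(v,[tuple(x.round(3)) for x in unproj(d,[(u,v) for u in (258,262,266,270)])])
E
```

```text
160 [(np.float64(0.586), np.float64(0.173), np.float64(0.177)), (np.float64(0.59), np.float64(0.153), np.float64(0.184)), (np.float64(0.601), np.float64(0.149), np.float64(0.183)), (np.float64(0.574), np.float64(0.073), np.float64(0.22))]
161 [(np.float64(0.587), np.float64(0.174), np.float64(0.173)), (np.float64(0.59), np.float64(0.154), np.float64(0.181)), (np.float64(0.6), np.float64(0.148), np.float64(0.181)), (np.float64(0.573), np.float64(0.072), np.float64(0.217))]
162 [(np.float64(0.586), np.float64(0.173), np.float64(0.171)), (np.float64(0.588), np.float64(0.15), np.float64(0.179)), (np.float64(0.601), np.float64(0.15), np.float64(0.176)), (np.float64(0.576), np.float64(0.077), np.float64(0.211))]
163 [(np.float64(0.586), np.float64(0.173), np.float64(0.167)), (np.float64(0.588), np.float64(0.15), np.float64(0.176)), (np.float64(0.601), np.float64(0.149), np.float64(0.173)), (np.float64(0.575), np.float64(0.075), np.float64(0.209))]
164 [(np.float64(0.586), np.float64(0.174), np.float64(0.164)), (np.float64(0.587), np.float64(0.148), np.float64(0.174)), (np.float64(0.6), np.
[... 4421 characters left out ...]
float64(0.583), np.float64(0.172), np.float64(0.1)), (np.float64(0.585), np.float64(0.148), np.float64(0.111)), (np.float64(0.587), np.float64(0.126), np.float64(0.12)), (np.float64(0.598), np.float64(0.12), np.float64(0.12))]
184 [(np.float64(0.58), np.float64(0.166), np.float64(0.1)), (np.float64(0.584), np.float64(0.147), np.float64(0.108)), (np.float64(0.589), np.float64(0.129), np.float64(0.115)), (np.float64(0.596), np.float64(0.117), np.float64(0.119))]
185 [(np.float64(0.577), np.float64(0.161), np.float64(0.1)), (np.float64(0.585), np.float64(0.15), np.float64(0.103)), (np.float64(0.587), np.float64(0.126), np.float64(0.113)), (np.float64(0.592), np.float64(0.11), np.float64(0.12))]
```

View pics/s2.png

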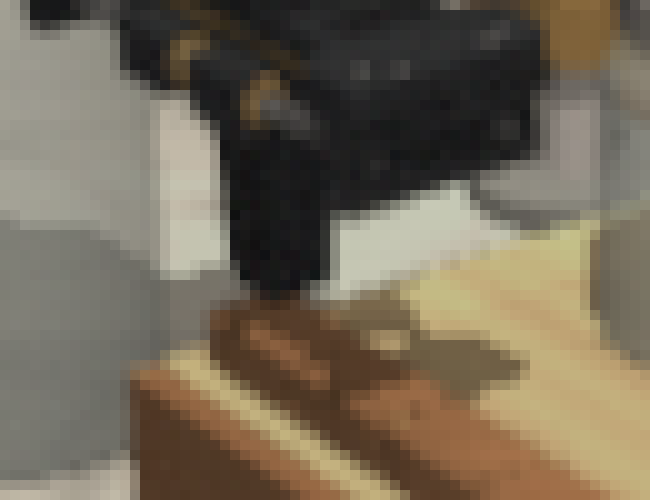

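The side view shows the fingertip at (262,175) px at about z = 0.134 with pad tops still at 0.120, so the finger hasn't touched yet. The actual tip looks roughly 20 mm short of the reported TCP. I'll check that with the wrist camera.

```bash
python3 - <<'E'
from h import *
from plant import r
s=r.get_state();d=r.snapshot("wrist");M,p=tool(s)
f=d["frame"];cv2.imwrite("pics/w2.png",f[:,:,::-1])
T=d["T_tool_cam"]
for v in range(225,300,5):
    print(v,[tuple(x.round(3).tolist()) for x in unproj(d,[(u,v) for u in (270,278,290,298)],T)])
E
```

```text
225 [(0.016, -0.006, -0.007), (0.016, -0.002, -0.007), (0.016, 0.005, -0.008), (0.016, 0.01, -0.008)]
230 [(0.013, -0.006, -0.009), (0.013, -0.002, -0.009), (0.014, 0.005, -0.01), (0.014, 0.01, -0.011)]
235 [(0.01, -0.006, -0.01), (0.01, -0.002, -0.01), (0.01, 0.005, -0.009), (0.01, 0.01, -0.009)]
240 [(0.007, -0.006, -0.01), (0.008, -0.002, -0.011), (0.007, 0.005, -0.009), (0.007, 0.01, -0.009)]
245 [(0.01, -0.006, -0.024), (0.01, -0.002, -0.024), (0.01, 0.005, -0.024), (0.01, 0.009, -0.024)]
250 [(0.01, -0.005, -0.031), (0.01, -0.001, -0.031), (0.01, 0.005, -0.031), (0.01, 0.009, -0.031)]
255 [(0.01, -0.005, -0.037), (0.01, -0.001, -0.038), (0.01, 0.004, -0.036), (0.01, 0.008, -0.036)]
260 [(0.01, -0.005, -0.043), (0.01, -0.001, -0.043), (0.01, 0.004, -0.044), (0.01, 0.008, -0.043)]
265 [(0.01, -0.005, -0.049), (0.01, -0.001, -0.047), (0.01, 0.004, -0.048), (0.01, 0.008, -0.049)]
270 [(0.01, -0.004, -0.054), (0.01, -0.001, -0.054), (0.01, 0.004, -0.053), (0.01, 0.008, -0.053)]
275 [(0.01, -0.004, -0.058), (0.01, -0.001, -0.058), (0.01, 0.004, -0.058), (0.01, 0.007, -0.058)]
280 [(0.01, -0.004, -0.062), (0.009, -0.001, -0.06), (0.009, 0.004, -0.061), (0.01, 0.007, -0.061)]
285 [(0.011, -0.004, -0.067), (0.01, -0.001, -0.066), (0.011, 0.004, -0.067), (0.01, 0.007, -0.066)]
290 [(0.027, -0.002, -0.099), (0.028, -0.0, -0.1), (0.027, 0.003, -0.099), (0.027, 0.005, -0.099)]
295 [(0.027, -0.002, -0.102), (0.027, -0.0, -0.101), (0.027, 0.003, -0.101), (0.027, 0.005, -0.101)]
```

View pics/w2.png

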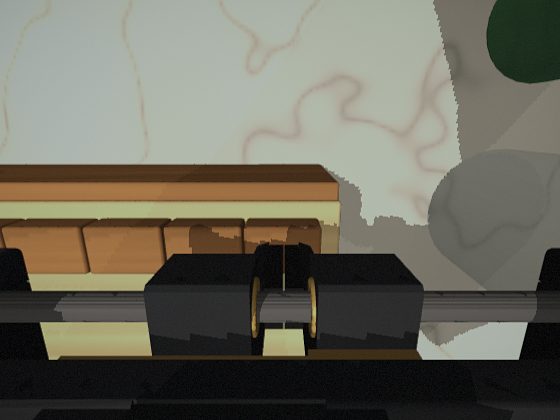

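The wrist view confirms it: the tips end at tool z ≈ -0.022. Contact is therefore due at TCP z ≈ 0.098. The finger column (284) is centred on the end pad, which spans u = 245–322.

Emit:
play_rows([
  {"jaw":1,"dx":0.001,"dy":0,"dz":0.003,"yaw":0},
  {"jaw":1,"dx":0,"dy":0,"dz":0.002,"yaw":0},
  {"jaw":1,"dx":0,"dy":0,"dz":0.001,"yaw":0},
  {"jaw":1,"dx":0,"dy":0,"dz":0.001,"yaw":0},
  {"jaw":1,"dx":0,"dy":0,"dz":0.001,"yaw":0},
])

```text
clock: 5.35
tool_pos: [0.5981, 0.1665, 0.1024]
eef_rot: [-0.058, 0.998, 0.003, 0.008]
contact_force: [-0.6, 0.6, -0.3]
opening: 0.005
```

Emit:
play_rows([
  {"jaw":1,"dx":0,"dy":0,"dz":0.001,"yaw":0},
  {"jaw":1,"dx":0,"dy":0,"dz":0.001,"yaw":0},
  {"jaw":1,"dx":0,"dy":0,"dz":0.001,"yaw":0},
  {"jaw":1,"dx":0,"dy":0,"dz":0.001,"yaw":0},
  {"jaw":1,"dx":0,"dy":0,"dz":0.001,"yaw":0},
])

```text
clock: 5.85
tool_pos: [0.5982, 0.1665, 0.0971]
eef_rot: [-0.058, 0.998, 0.003, 0.008]
contact_force: [-0.6, 0.0, 1.0]
opening: 0.007
```

```bash
python3 - <<'E'
from h import *
from plant import r
rep(r.get_state())
E
```

```text
t 5.85 p [0.5982 0.1665 0.0971] cab: x 0.0004  y 0.1387 tooly ang-YAW 0.0015 tilt [ 0.0156  0.0066 -0.9999] F [-0.56  0.01  0.98] op 0.007
```

Emit:
play_rows([
  {"jaw":1,"dx":0,"dy":0,"dz":0.001,"yaw":0},
  {"jaw":1,"dx":0,"dy":0,"dz":0.001,"yaw":0},
  {"jaw":1,"dx":0,"dy":0,"dz":0.001,"yaw":0},
  {"jaw":1,"dx":0,"dy":0,"dz":0,"yaw":0},
  {"jaw":1,"dx":0,"dy":0,"dz":0,"yaw":0},
])

```text
clock: 6.35
tool_pos: [0.5981, 0.1665, 0.094]
eef_rot: [-0.058, 0.998, 0.003, 0.008]
contact_force: [-0.7, -0.4, 1.3]
opening: 0.005
```

```bash
python3 - <<'E'
from h import *
from plant import r
rep(r.get_state())
s=r.get_state();d=r.snapshot("wrist");M,p=tool(s)
T=d["T_tool_cam"]
print(unproj(d,[(284,y) for y in(225,230,235,238,241,243,245,248)],T).round(4)[:,2])
E
```

```text
t 6.35 p [0.5981 0.1665 0.094 ] cab: x 0.0004  y 0.1387 tooly ang-YAW 0.0015 tilt [ 0.0156  0.0065 -0.9999] F [-0.72 -0.39  1.31] op 0.005
[-0.0062 -0.0146 -0.0216 -0.023  -0.023  -0.0227 -0.025  -0.029 ]
```

```bash
python3 - <<'E'
from h import *
from plant import r
s=r.get_state();d=r.snapshot("wrist");M,p=tool(s)
T=d["T_tool_cam"];cv2.imwrite("pics/w3.png",d["frame"][:,:,::-1])
for u in (50,100,150,200,220,250,260,270,284,300,310,320): print(u,(p[2]-unproj(d,[(u,y) for y in(232,236,240,243,246)],T)[:,2]).round(4))
E
```

```text
50 [0.1108 0.1176 0.1216 0.1211 0.1212]
100 [0.1105 0.117  0.1207 0.1214 0.1211]
150 [0.1115 0.1166 0.1174 0.1172 0.1186]
200 [0.1109 0.1172 0.1203 0.1209 0.1206]
220 [0.1111 0.1175 0.1209 0.1204 0.1197]
250 [0.1107 0.1169 0.1167 0.1172 0.1171]
260 [0.1113 0.1161 0.1153 0.1157 0.1245]
270 [0.1116 0.1151 0.1166 0.1162 0.1193]
284 [0.1106 0.1149 0.1173 0.1153 0.1205]
300 [0.111  0.1154 0.1172 0.1197 0.1228]
310 [0.111  0.116  0.1162 0.1168 0.123 ]
320 [0.1104 0.1152 0.1164 0.1161 0.1156]
```

View pics/w3.png

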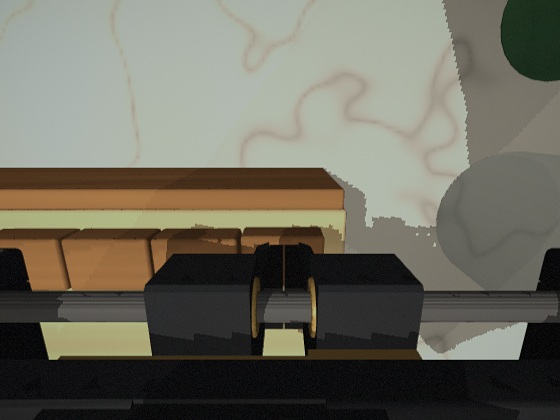

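The pressed end pad reads z ≈ 0.1165, while its neighbours read 0.121, at only 1.3 N. This is the sprung pad, so I'm pushing it down to the bottom.

Emit:
play_rows([
  {"jaw":1,"dx":0,"dy":0,"dz":0.0015,"yaw":0},
  {"jaw":1,"dx":0,"dy":0,"dz":0.0015,"yaw":0},
  {"jaw":1,"dx":0,"dy":0,"dz":0.0015,"yaw":0},
  {"jaw":1,"dx":0,"dy":0,"dz":0.0015,"yaw":0},
  {"jaw":1,"dx":0,"dy":0,"dz":0.0015,"yaw":0},
])

```text
clock: 6.95
tool_pos: [0.5982, 0.1666, 0.0879]
eef_rot: [-0.058, 0.998, 0.003, 0.008]
contact_force: [-1.4, -1.1, 6.3]
opening: 0.003
```

```bash
python3 - <<'E'
from h import *
from plant import r
rep(r.get_state())
E
```

```text
t 6.95 p [0.5982 0.1666 0.0879] cab: x 0.0005  y 0.1387 tooly ang-YAW 0.0013 tilt [ 0.016   0.0061 -0.9999] F [-1.44 -1.1   6.34] op 0.003
```

Emit:
play_rows([
  {"jaw":1,"dx":0,"dy":0,"dz":0.0015,"yaw":0},
  {"jaw":1,"dx":0,"dy":0,"dz":0.0015,"yaw":0},
  {"jaw":1,"dx":0,"dy":0,"dz":0.0015,"yaw":0},
  {"jaw":1,"dx":0,"dy":0,"dz":0.0015,"yaw":0},
  {"jaw":1,"dx":0,"dy":0,"dz":0.0015,"yaw":0},
])

```text
clock: 7.45
tool_pos: [0.5983, 0.1666, 0.0846]
eef_rot: [-0.058, 0.998, 0.002, 0.009]
contact_force: [-5.2, -1.0, 17.2]
opening: 0.002
```

```bash
python3 - <<'E'
from h import *
from plant import r
rep(r.get_state())
d=r.snapshot("side");f=cv2.resize(d["frame"][140:280,180:420],None,fx=3,fy=3,interpolation=2);cv2.imwrite("pics/s3.png",f[:,:,::-1]);rep(r.get_state())
E
```

```text
t 7.45 p [0.5983 0.1666 0.0846] cab: x 0.0006  y 0.1387 tooly ang-YAW 0.0009 tilt [ 0.0173  0.0054 -0.9998] F [-5.16 -0.96 17.23] op 0.002
t 7.5 p [0.5983 0.1665 0.0847] cab: x 0.0006  y 0.1387 tooly ang-YAW 0.0009 tilt [ 0.0174  0.0053 -0.9998] F [-4.2  -0.6  13.92] op 0.009
```

View pics/s3.png

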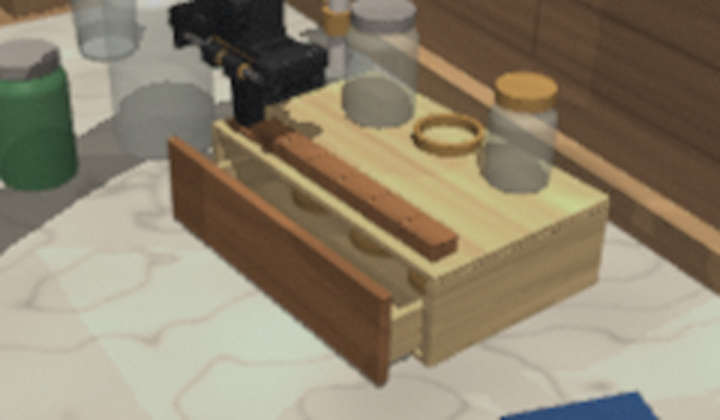

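The drawer has sprung ajar: the board runs from (170,140) to (388,300) in the zoomed view. Next I lift off and move over to the middle of the gap.

Emit:
play_rows([
  {"jaw":1,"dx":0,"dy":0,"dz":-0.01,"yaw":0},
  {"jaw":1,"dx":0,"dy":0,"dz":-0.02,"yaw":0},
  {"jaw":1,"dx":0,"dy":0,"dz":-0.02,"yaw":0},
  {"jaw":1,"dx":0,"dy":0,"dz":-0.015,"yaw":0},
  {"jaw":1,"dx":0,"dy":0,"dz":0,"yaw":0},
])

```text
clock: 8.0
tool_pos: [0.5981, 0.1666, 0.152]
eef_rot: [-0.058, 0.998, 0.003, 0.01]
contact_force: [0.6, -0.0, -0.3]
opening: 0.01
```

```bash
python3 - <<'E'
from h import *
from plant import r
rep(r.get_state())
d=r.snapshot("top");f=d["frame"]
cv2.imwrite("pics/t2.png",cv2.resize(f[85:270,165:350],None,fx=4,fy=3.2)[:,:,::-1])
vv,uu=np.mgrid[170:280,160:360];uv=np.c_[uu.ravel(),vv.ravel()];P=unproj(d,uv)
c=np.c_[(P[:,:2]-RC)@CX,(P[:,:2]-RC)@CY]
m=(P[:,2]>.093)&(P[:,2]<.107)&(c[:,0]<-.03)&(abs(c[:,1])<.08)
print("board top cab x",np.percentile(c[m,0],[2,25,50,75,98]).round(4),m.sum())
E
```

```text
t 8.0 p [0.5981 0.1666 0.152 ] cab: x 0.0004  y 0.1388 tooly ang-YAW 0.0011 tilt [ 0.0194  0.0063 -0.9998] F [ 0.64 -0.03 -0.25] op 0.01
board top cab x [-0.1029 -0.1006 -0.0974 -0.0941 -0.091 ] 384
```

View pics/t2.png

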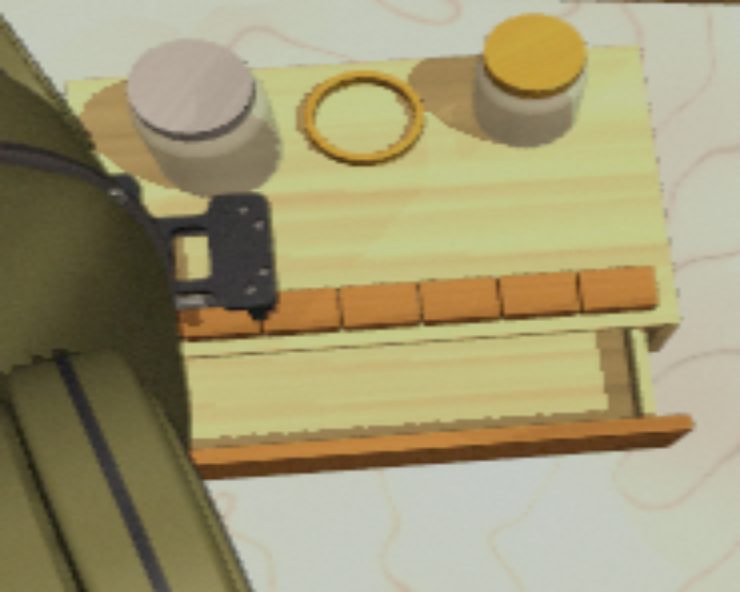

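The drawer is about 66 mm out, with the board's inner face at row-relative x = -0.091 and the gap free from -0.091 to -0.025. I'm moving to the gap centre (-0.058, 0).

Emit:
play_rows([
  {"jaw":1,"dx":0.01,"dy":-0.025,"dz":0,"yaw":0},
  {"jaw":1,"dx":0.014,"dy":-0.035,"dz":0,"yaw":0},
  {"jaw":1,"dx":0.014,"dy":-0.035,"dz":0,"yaw":0},
  {"jaw":1,"dx":0.01,"dy":-0.025,"dz":0,"yaw":0},
  {"jaw":1,"dx":0,"dy":0,"dz":0,"yaw":0},
])

```text
clock: 8.55
tool_pos: [0.5598, 0.039, 0.1434]
eef_rot: [-0.06, 0.998, 0.003, 0.005]
contact_force: [0.6, -0.3, -0.1]
opening: 0.005
```

```bash
python3 - <<'E'
from h import *
from plant import r
s=r.get_state();rep(s);goto(s,[*(RC-.058*CX),.1])
E
```

```text
t 8.55 p [0.5598 0.039  0.1434] cab: x -0.0523  y 0.0164 tooly ang-YAW 0.0051 tilt [ 0.0106  0.0063 -0.9999] F [ 0.57 -0.31 -0.11] op 0.005
tool delta [ 0.0063 -0.0166  0.0432]
```

Emit:
play_rows([
  {"jaw":1,"dx":0.005,"dy":-0.012,"dz":0,"yaw":0},
  {"jaw":1,"dx":0,"dy":0,"dz":0.01,"yaw":0},
  {"jaw":1,"dx":0,"dy":0,"dz":0.012,"yaw":0},
  {"jaw":1,"dx":0,"dy":0,"dz":0.01,"yaw":0},
  {"jaw":1,"dx":0,"dy":0,"dz":0,"yaw":0},
])

```text
clock: 9.05
tool_pos: [0.5561, 0.0301, 0.106]
eef_rot: [-0.062, 0.998, 0.004, 0.004]
contact_force: [0.2, -0.6, -0.4]
opening: 0.004
```

```bash
python3 - <<'E'
from h import *
from plant import r
s=r.get_state();rep(s);goto(s,[*(RC-.058*CX),.058])
E
```

```text
t 9.05 p [0.5561 0.0301 0.106 ] cab: x -0.057  y 0.008 tooly ang-YAW 0.0093 tilt [ 0.0082  0.0095 -0.9999] F [ 0.2  -0.62 -0.38] op 0.004
tool delta [ 0.0016 -0.0084  0.048 ]
```

Emit:
play_rows([
  {"jaw":1,"dx":0.004,"dy":0,"dz":0.012,"yaw":0.005},
  {"jaw":1,"dx":0,"dy":0,"dz":0.012,"yaw":0},
  {"jaw":1,"dx":0,"dy":0,"dz":0.012,"yaw":0},
  {"jaw":1,"dx":0,"dy":0,"dz":0.008,"yaw":0},
  {"jaw":1,"dx":0,"dy":0,"dz":0,"yaw":0},
])

```text
clock: 9.55
tool_pos: [0.5535, 0.0336, 0.0584]
eef_rot: [-0.062, 0.998, 0.005, 0.005]
contact_force: [-0.3, 0.3, -0.9]
opening: 0.003
```

```bash
python3 - <<'E'
from h import *
from plant import r
s=r.get_state();rep(s)
d=r.snapshot("side");f=cv2.resize(d["frame"][140:280,180:420],None,fx=3,fy=3,interpolation=2);cv2.imwrite("pics/s4.png",f[:,:,::-1])
E
```

```text
t 9.55 p [0.5535 0.0336 0.0584] cab: x -0.0591  y 0.0118 tooly ang-YAW 0.0089 tilt [ 0.0088  0.0113 -0.9999] F [-0.34  0.27 -0.92] op 0.003
```

View pics/s4.png

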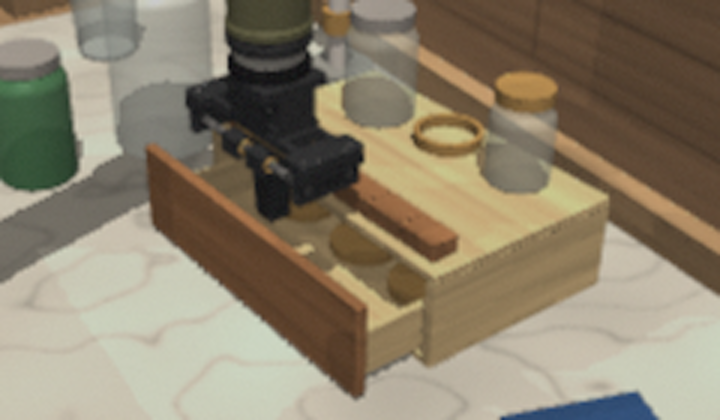

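The finger at (272,195) is inside the gap. The board's right end has moved from (388,300) to (360,305), so I'll measure how far out the drawer is.

```bash
cat > board.py <<'E'
from h import *
from plant import r
s=r.get_state();rep(s)
for n in("side","top"):
    d=r.snapshot(n)
    vv,uu=np.mgrid[130:330,150:400];uv=np.c_[uu.ravel(),vv.ravel()];P=unproj(d,uv)
    c=np.c_[(P[:,:2]-RC)@CX,(P[:,:2]-RC)@CY]
    for lo,hi in((-.16,-.06),(-.06,.06),(.06,.16)):
        m=(P[:,2]>.094)&(P[:,2]<.106)&(c[:,0]<-.045)&(c[:,1]>lo)&(c[:,1]<hi)
        if m.sum()>5: print(n,lo,"board x",np.percentile(c[m,0],[3,50,97]).round(4),m.sum())
E
python3 board.py
```

```text
t 9.6 p [0.5538 0.0336 0.0589] cab: x -0.0589  y 0.0117 tooly ang-YAW 0.0088 tilt [ 0.0095  0.0115 -0.9999] F [ 0.32  0.69 -0.47] op 0.002
side -0.16 board x [-0.1074 -0.1023 -0.0945] 142
side -0.06 board x [-0.107  -0.1005 -0.0566] 176
side 0.06 board x [-0.1074 -0.1025 -0.0948] 91
top 0.06 board x [-0.1054 -0.1004 -0.0945] 24
```

Emit:
play_rows([
  {"jaw":1,"dx":0.008,"dy":0,"dz":0,"yaw":0.009},
  {"jaw":1,"dx":0.008,"dy":0,"dz":0,"yaw":0},
  {"jaw":1,"dx":0.006,"dy":0,"dz":0,"yaw":0},
  {"jaw":1,"dx":0.006,"dy":0,"dz":0,"yaw":0},
  {"jaw":1,"dx":0.006,"dy":0,"dz":0,"yaw":0},
])

```text
clock: 10.2
tool_pos: [0.52, 0.0292, 0.0612]
eef_rot: [-0.056, 0.998, 0.006, 0.008]
contact_force: [1.4, -0.0, -1.0]
opening: 0.005
```

```bash
python3 board.py
```

```text
t 10.2 p [0.52   0.0292 0.0612] cab: x -0.0929  y 0.0112 tooly ang-YAW -0.0023 tilt [ 0.0163  0.0125 -0.9998] F [ 1.43 -0.01 -0.98] op 0.005
side -0.16 board x [-0.1177 -0.1131 -0.1052] 141
side -0.06 board x [-0.1178 -0.1113 -0.093 ] 169
side 0.06 board x [-0.1182 -0.1135 -0.1063] 95
```

Emit:
play_rows([
  {"jaw":1,"dx":0.008,"dy":0,"dz":0.001,"yaw":0},
  {"jaw":1,"dx":0.008,"dy":0,"dz":0.001,"yaw":0},
  {"jaw":1,"dx":0.008,"dy":0,"dz":0.001,"yaw":0},
  {"jaw":1,"dx":0.008,"dy":0,"dz":0,"yaw":0},
  {"jaw":1,"dx":0.005,"dy":0,"dz":0,"yaw":0},
])

```text
clock: 10.8
tool_pos: [0.4839, 0.0254, 0.0581]
eef_rot: [-0.056, 0.998, 0.006, 0.012]
contact_force: [1.6, 0.2, 1.8]
opening: 0.008
```

```bash
python3 board.py
```

```text
t 10.8 p [0.4839 0.0254 0.0581] cab: x -0.1292  y 0.0116 tooly ang-YAW -0.0023 tilt [ 0.0227  0.0139 -0.9996] F [1.55 0.21 1.81] op 0.008
side -0.16 board x [-0.154  -0.1496 -0.1424] 148
side -0.06 board x [-0.1545 -0.1482 -0.1335] 165
side 0.06 board x [-0.1543 -0.1502 -0.1427] 97
top -0.16 board x [-0.1537 -0.1474 -0.1424] 35
```

Emit:
play_rows([
  {"jaw":1,"dx":0.004,"dy":0,"dz":0,"yaw":0},
  {"jaw":1,"dx":0.004,"dy":0,"dz":0,"yaw":0},
  {"jaw":1,"dx":0.003,"dy":0,"dz":0,"yaw":0},
  {"jaw":1,"dx":0.003,"dy":0,"dz":0,"yaw":0},
  {"jaw":1,"dx":0.002,"dy":0,"dz":0,"yaw":0},
])

```text
clock: 11.4
tool_pos: [0.4716, 0.024, 0.058]
eef_rot: [-0.056, 0.998, 0.007, 0.016]
contact_force: [6.6, -1.4, -3.5]
opening: 0.007
```

```bash
python3 board.py
```

```text
t 11.4 p [0.4716 0.024  0.058 ] cab: x -0.1416  y 0.0116 tooly ang-YAW -0.0027 tilt [ 0.0307  0.0156 -0.9994] F [ 6.6  -1.38 -3.54] op 0.007
side -0.16 board x [-0.1669 -0.1624 -0.155 ] 150
side -0.06 board x [-0.1667 -0.1611 -0.1465] 168
side 0.06 board x [-0.1671 -0.1624 -0.1544] 95
top -0.16 board x [-0.1649 -0.1592 -0.1539] 88
```

At the stop, about 0.130 out. I'm backing off from the board, then going straight up.

Emit:
play_rows([
  {"jaw":1,"dx":-0.006,"dy":0,"dz":0,"yaw":0},
  {"jaw":1,"dx":-0.006,"dy":0,"dz":0,"yaw":0},
  {"jaw":1,"dx":0,"dy":0,"dz":-0.01,"yaw":0},
  {"jaw":1,"dx":0,"dy":0,"dz":-0.02,"yaw":0},
  {"jaw":1,"dx":0,"dy":0,"dz":-0.02,"yaw":0},
])

```text
clock: 12.0
tool_pos: [0.4761, 0.0239, 0.1075]
eef_rot: [-0.056, 0.998, 0.006, 0.008]
contact_force: [-0.5, 0.7, -0.1]
opening: 0.002
```

Emit:
play_rows([
  {"jaw":1,"dx":0,"dy":0,"dz":-0.03,"yaw":0},
  {"jaw":1,"dx":0,"dy":0,"dz":-0.03,"yaw":0},
  {"jaw":1,"dx":0,"dy":0,"dz":-0.03,"yaw":0},
  {"jaw":1,"dx":0,"dy":0,"dz":-0.01,"yaw":0},
  {"jaw":1,"dx":0,"dy":0,"dz":0,"yaw":0},
])

```text
clock: 12.5
tool_pos: [0.4696, 0.0218, 0.2154]
eef_rot: [-0.057, 0.998, 0.005, 0.005]
contact_force: [0.4, -0.7, -0.2]
opening: -0.001
```

```bash
python3 board.py; python3 - <<'E'
from h import *
from plant import r
d=r.snapshot("side");cv2.imwrite("pics/s5.png",d["frame"][:,:,::-1])
E
```

```text
t 12.5 p [0.4696 0.0218 0.2154] cab: x -0.1438  y 0.0096 tooly ang-YAW -0.001 tilt [ 0.0098  0.0105 -0.9999] F [ 0.43 -0.66 -0.21] op -0.001
side -0.16 board x [-0.1672 -0.1624 -0.155 ] 148
side -0.06 board x [-0.1669 -0.1624 -0.1548] 143
side 0.06 board x [-0.1673 -0.1627 -0.1549] 99
top -0.16 board x [-0.165  -0.159  -0.1534] 105
top 0.06 board x [-0.1654 -0.1619 -0.1538] 58
```

View pics/s5.png

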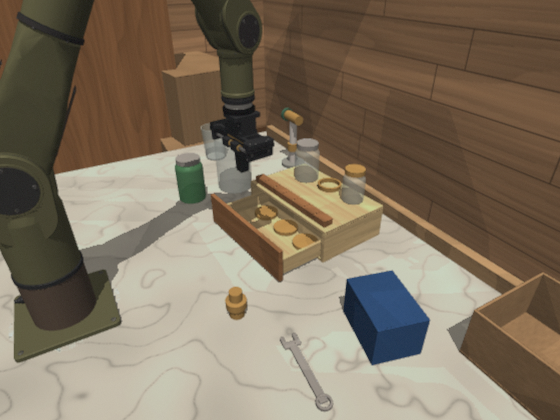

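The drawer is fully out (board at 212–282, 195–272 px), the gripper hangs clear above it at (240,150), and the jars and other bystanders are at the same pixels as at the start. Handing in.

```bash
python3 -c "
from plant import r
print(r.finish_job())"
```

```text
the job is handed in; nothing more can be done
None
```

The drawer is out to its stop and let go, and I handed the job in at about 12.6 s; no verdict was reported.

- **Finding the catch:** The first pad I felt, at the row_left (+y) end, was the sprung one. It sank about 4.5 mm at roughly 1.3 N while its neighbours stayed up.
- **Releasing the drawer:** I pushed that pad to the bottom, with a highest reading of about 17 N. The drawer sprang out to about 70 mm.
- **Drawing it out:** I put the shut fingers behind the middle of the board and pushed the drawer out, reading about 7 N at the stop. Then I backed off and lifted clear.
- **Last checks:** The side camera puts the drawer at about 130 mm, and the top camera about 2 mm less. The board had not moved after I let go, and the contact force was only noise (under 1 N). By eye, all the bystanders in the last side picture were where they started.
- **What disagreed:** The shut fingertips sit about 22 mm behind the reported TCP. Because of that, my first contact estimate was too high, and I corrected it from the side and wrist cameras before touching the pad. An early view taken as the drawer sprang out read 66 mm, before it reached 70 mm.

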